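# Gauge a housing against the flip stop

## Robot

A 6-joint arm with a two-finger parallel gripper is mounted at the origin on the work surface. World frame = base frame: x ahead of the robot, y to its left, z up, the work surface at z = 0. Lengths are in mm, angles in rad, forces in N, time in s.
With the tool pointing down it reaches from about 300 to 775 mm from the base axis. Payload 14.6 kg.
Tool frame: the origin (TCP) lies between the finger pads; the fingertips stand 19 mm ahead of it and the grasp point (between the pads) is the TCP; z points along the fingers, y is the line along which they close (so a half turn about z gives the same grasp; the last joint's range is limited). The gripper opens to 94 mm and grips with 3 to 60 N. Pads are 16 mm wide; open, the fingers measure 119 mm over their backs; the gripper's body (75 mm by 177 mm) begins 78 mm behind the grasp point.
Start: joints at [-1.193, 0.3, 1.521, -0, 1.321, -0.067], TCP at [236.644, -496.476, 224.446] pointing down, gripper open.
Joint ranges: [-3.03, 3.03], [-0.79, 2.21], [0.23, 2.52], [-1.04, 4.18], [0, 3.07], [-2.55, 2.55]. Speed limits (rad/s): [2.22, 2.22, 2.57, 3.14, 3.14, 3.14].

## Interface

Orientations are given as [roll, pitch, yaw] about the fixed x, y, z axes, in that order (R = Rz(yaw) Ry(pitch) Rx(roll)).
In Python, from cell import monitor, imaging, job, find_in, trace gives the robot as it stands. The module is installed in compiled form; this text tells all that it offers.
- The arm moves only by the tool arm_command, never from a script. Its argument "steps" is a list of rows, each a list of 5 numbers: the opening, from 0 (shut) to 1 (fully open), then the shift along the tool's x, y, z in mm, then the turn about the tool's z in degrees. In form: [[gripper, dx, dy, dz, turn], ...]. A call has 1 to 20 rows; each row is the pose to reach, as a shift and turn from the pose commanded when the call began, along the tool's axes at that moment; what a row does not reach only later rows make up. A row lasts 1/8 s, in which the tool goes at most 62.5 mm and 10.7 degrees, less where a joint would pass 70% of its speed; a pose out of reach is approached as far as the arm can. A call with a gripper value outside its range is refused whole. The fingers move at their own pace and stop on an object; "force" is the grip in N (left out, the last holds). Time passes only in rows, so rows that repeat a pose let the fingers close. It gives the time, the measured TCP pose, the force, the opening and the grip force at its end, in the units of the state.
- monitor.read_state(): the state, without advancing time (a new reading comes with each control period).
- imaging.camera(name): name is "scene" or "top"; returns a dict with "img" (384x512x3 uint8, red, green, blue), "mtx" (3x3 intrinsics, pixels), "view" (4x4, takes a point from world to camera coordinates). Camera axes: x right, y down, z forward; pixel columns grow to the right and rows downward; lengths in mm; the calibration is good to about 2 mm. A picture is of the moment at which its call begins. There is no depth.
- job.sign_off(): hands the job in; it is judged then, once.
Trained networks look in a picture, given as the dict that the camera call returned (one of the last four; its "shot" number tells which), for a name from the list of things; names that differ only in an ending like _2 or _b are one class to them, and where a whole thing is asked for, a point or a joint stands for the part that bears it (a point fixed in the world has none). Each returns a list of dicts, best first, with "p" (0 to 1); they miss things now and then, are a little off and sometimes report something else, mostly with a low value. They report only what shows in the picture. A call takes as long as a camera call. They do not tell look-alikes from the thing itself.
- find_in(picture, target): "rect" ([centre column, centre row, width, height] in pixels, round what is visible of it).
- trace(picture, target): "region" (384x512 bool, what is visible of it) and "rect" ([centre column, centre row, width, height] in pixels, round what is visible of it).
The state is a dict: "clock": time; "joints": joint angles; "qd": joint speeds; "effort": joint torques, N m; "eef_pos": TCP position; "eef_rot": TCP orientation; "wrist_force": force on the tool from outside, world axes, zero at the start; "moment": the same for the moment, N m; "finger_gap": finger opening in mm; "finger_force": force on a finger pad.
Only numpy, scipy, OpenCV 4.12 (cv2) and the standard library are available. Lean on these libraries where they do the work, as an engineer would, in place of code of your own. Each camera call takes 0.05 s, during which the arm holds its last target. There are 200 camera calls.

## Task

Flip the stop on the fixture's fence fully down, then lay the black housing (the box with the raised block on its lid) flat on the fixture's bed and slide it, flush along the fence, until its end bears firmly against the stop; press by feel, for the stop's carriage is only lightly clamped and must not be shoved along the fence. Then flip the stop fully up out of the way again, leaving the housing exactly where it was gauged and the other things on the bench where they are.

Things in the scene. Friction and masses are not known exactly. Their poses are not given: they have to be found in the camera images.
- fixture: Fixed aluminium gauging fixture; place and yaw vary. Bed plate 150 (x) x 320 (y) x 12 mm thick; origin at the middle of its underside, on the bench, so the bed's top is at z = 12 mm. Along its far (+x) edge runs a fence 20 mm thick, its top at z = 40 mm; the fence's upright working face looks to -x, lies at x = +40 mm and runs along y the whole length of the bed.
- carriage: Grey carriage carrying the flip stop, astride the fence behind its working face, 50 mm long in y. Axes parallel to the fixture's; origin on the stop's hinge line, at x = 62, z = 64 mm in the fixture's frame, y from -115 to -35 mm there (varies). A light clamp holds it; it slips along the fence (y) at about 24 N. Shifted over 4 mm from its first place, the setting is lost.
- gauge_corner (a point): Point on the carriage's frame (axes parallel to the fixture's) where three planes meet: the lowered stop's gauging face (looks to +y; 6 mm to +y of the hinge origin), the fence's face (looks to -x) and the bed's top. The gauged housing fills the corner -x, +y, +z of this point: its own origin then lies at x = -28, y = +75, z = 0 mm of this frame.
- stop_hinge (a point): Point on the stop's hinge line, at the middle of the stop's thickness (the same point as the carriage's origin); the hinge line runs along this frame's y, level, 64 mm above the bench.
- flip_stop (a joint): Hinge of the steel flip stop, rad. 0 = fully down: arm level, pointing to -x across the bed. Grows as it swings up: pi/2 = upright, 1.9 = end stop, leaning back to +x. Starts at 1.6 to 1.85. Fully down: below 0.07; fully up: above 1.5. Stiff (0.22 N m, some 2 N at the tab): it stays at any angle. Arm: flat bar 12 mm thick along y, 18 mm high, 132 mm long; blade below it 27 to 82 mm from the hinge.
- stop_tab (a point): Middle of the stop's grip tab, the black-sleeved last 30 mm of the arm: 12 mm thick along the hinge line, 18 mm high, centred 116 mm from the hinge (and 2 mm above the hinge line when down). When down it stands 25 mm or more clear, to -x, of a gauged housing, 66 mm above the bench. It can be pinched from above across its 12 mm, up or down, and turns between the pads as it swings.
- housing: Loose black plastic housing 56 (x) x 150 (y) x 36 mm (z), 0.22 to 0.45 kg, alike end for end, thin grey seam around it. Origin at the middle of its underside. Amid its lid stands a raised block 36 (x) x 40 (y) mm, 26 mm high (z = 36 to 62 mm), to grip it by. Lies flat on the bench left of the fixture, long side roughly along world x; either way round is right on the fixture.
- cover: Bystander, loose: shallow open black plastic cover 70 x 110 x 24 mm, to the left of the fixture, in the housing's neighbouring place. Leave alone.
- driver: Bystander, loose: green and black electric screwdriver 220 mm long, 40 mm thick, lying on the right. Leave alone.
- jar: Bystander, loose: jar 60 mm across, 75 mm tall, beyond the housing. Leave alone.
- tape: Bystander, loose: roll of yellow tape 96 mm across, 22 mm tall, lying near the robot on the left. Leave alone.
- screw_cup: Bystander, loose: small white bowl 72 mm across, 45 mm tall, on the far right. Leave alone.
- bit_block: Bystander, loose: wooden block 50 x 90 x 30 mm, far left. Leave alone.
Things that resemble listed ones, but are neither listed nor needed, are in the scene too. Of the things that look like the housing, take the one that is farthest from the robot's base at the start.

How it is judged (in metres and radians):
On the way, in this order (a step that is already met when the one before it is completed fails the run):
1. the stop is flipped fully down (hinge below 0.07 rad) (value of joint flip_stop below 0.07 rad), for 0.2 s.
2. the housing lies flat on the bed, flush along the fence and up to the stop, and is pressed against the lowered stop with more than 4 N (value of joint flip_stop below 0.07 rad and contact force between housing and carriage above 4 N and y of housing in the frame of carriage between 0.0785 and 0.0835 m and x of housing in the frame of carriage between -0.0525 and -0.0475 m and z of housing in the frame of carriage below -0.049 m and angle between the y axis of housing and the y axis of carriage, either way round below 0.04 rad and angle between housing's own z axis and vertical below 0.05 rad), for 0.2 s.
3. the stop is flipped fully up (hinge above 1.5 rad) (value of joint flip_stop above 1.5 rad), for 0.2 s.
At the end, for the whole second after the job is handed in: The stop is fully up (above 1.5 rad) and the housing rests flat on the bed where it was gauged: within 2.5 mm of the stop's gauging plane and of the fence's face, parallel to the fence within 0.04 rad (value of joint flip_stop above 1.5 rad and linear speed of housing below 0.01 m/s and y of housing in the frame of carriage between 0.0785 and 0.0835 m and x of housing in the frame of carriage between -0.0525 and -0.0475 m and z of housing in the frame of carriage below -0.049 m and angle between the y axis of housing and the y axis of carriage, either way round below 0.04 rad and angle between housing's own z axis and vertical below 0.05 rad); the robot touches nothing.
It fails at once if the stop's carriage is shoved more than 4 mm along the fence (distance of carriage from where it was at the start of the episode above 0.004 m).
It fails at once if the housing is tipped over (angle between housing's own z axis and vertical above 0.7 rad).
It fails at once if a bystander is moved more than 30 mm (distance of any of cover, driver, jar, tape, screw_cup, bit_block from where it was at the start of the episode above 0.03 m).
It also fails if it takes over 72 s, if anything falls off the work surface, if the arm or the gripper's body presses on something with over 40 N, if the wrist force passes 120 N, or if a joint passes its speed limit or range.

## Working session

There is one attempt and no reset: what is moved stays moved. The work goes in short steps, Python scripts to look and compute and a tool call to move; the robot and the scene stay as the last step left them, time stands still between calls to the robot, and variables do not carry over. Pictures are saved under pics/ and viewed, at most 10 in all, crops included, and the job is handed in when it is done.

Besides the shell and the picture viewer there is one more tool, called after "Emit:" as name(argument=value, ...) on one line, values as JSON. arm_command: Moves the arm, as the interface text tells. Its arguments: {"type":"object","properties":{"steps":{"type":"array","items":{"type":"array","items":{"type":"number"}}},"force":{"type":"number"}},"required":["steps"]}

```bash
mkdir -p pics; cat > h.py <<'E'
import numpy as np,cv2
from cell import monitor,imaging,job,find_in,trace
def ray(c,px,z):
    R=c['view'][:3,:3];t=c['view'][:3,3];K=c['mtx']
    d=R.T@np.linalg.inv(K)@np.array([px[0],px[1],1.]);o=-R.T@t
    return o+d*(z-o[2])/d[2]
def proj(c,P):
    q=(c['view'][:3,:3]@np.asarray(P,float).T).T+c['view'][:3,3];q=q@c['mtx'].T
    return q[:,:2]/q[:,2:]
def save(n,im): cv2.imwrite('pics/'+n,cv2.cvtColor(im,cv2.COLOR_RGB2BGR))
E
python3 - <<'E'
from h import *
s=monitor.read_state();print({k:np.round(v,3) for k,v in s.items()})
for n in('top','scene'):
    c=imaging.camera(n);save(n+'0.png',cv2.resize(c['img'],(800,600),interpolation=cv2.INTER_CUBIC))
    o=-c['view'][:3,:3].T@c['view'][:3,3];print(n,o.round(),c['shot'])
    for t in('housing','fixture','carriage','stop_tab','cover'):
        for r in find_in(c,t)[:4]: print(t,np.round(r['rect'],1),round(r['p'],2),ray(c,r['rect'][:2],36).round())
E
```

```text
{'clock': np.float64(0.0), 'joints': array([-1.193,  0.3  ,  1.522, -0.   ,  1.321, -0.067]), 'qd': array([-0.001,  0.001,  0.   ,  0.   , -0.001, -0.001]), 'effort': array([ 3.0000e-03, -5.3179e+01, -3.5273e+01,  7.1000e-02,  2.4000e-02,
       -0.0000e+00]), 'eef_pos': array([ 236.542, -496.25 ,  223.893]), 'eef_rot': array([-3.14 , -0.   ,  0.445]), 'wrist_force': array([-0.105,  0.348,  0.673]), 'moment': array([0.011, 0.045, 0.074]), 'finger_force': np.float64(0.0), 'finger_gap': np.float64(94.078)}
top [ 362.   -7. 1001.] 1
housing [172.7 186.7  36.2  57.7] 0.91 [493. 231.  36.]
fixture [298.9 159.7 119.1  89.8] 0.62 [ 565. -121.   36.]
carriage [319.2 138.4  28.1  36.4] 0.97 [ 625. -179.   36.]
carriage [324.6 137.8  16.1  40.8] 0.53 [ 626. -194.   36.]
stop_tab [325.4 139.   19.   40.4] 0.63 [ 623. -197.   36.]
stop_tab [321.9 139.1  27.5  38.2] 0.56 [ 623. -187.   36.]
cover [115.6 183.6  40.1  38.1] 0.86 [503. 390.  36.]
cover [320.4 138.6  25.1  35.1] 0.59 [ 624. -183.   36.]
scene [ 900. -616.  996.] 2
housing [270.  115.   32.2  36.3] 0.82 [307. 332.  36.]
housing [305.9 160.9  45.6  46.7] 0.59 [507. 218.  36.]
fixture [248.2 257.5 124.7 113. ] 0.83 [ 551. -148.   36.]
carriage [259.2 261.1  33.   46.3] 0.68 [ 580. -141.   36.]
stop_tab [255.8 255.8  28.7  35.6] 0.73 [ 564. -133.   36.]
cover [334.9 130.8  39.   28.7] 0.9 [518. 381.  36.]
```

View pics/top0.png

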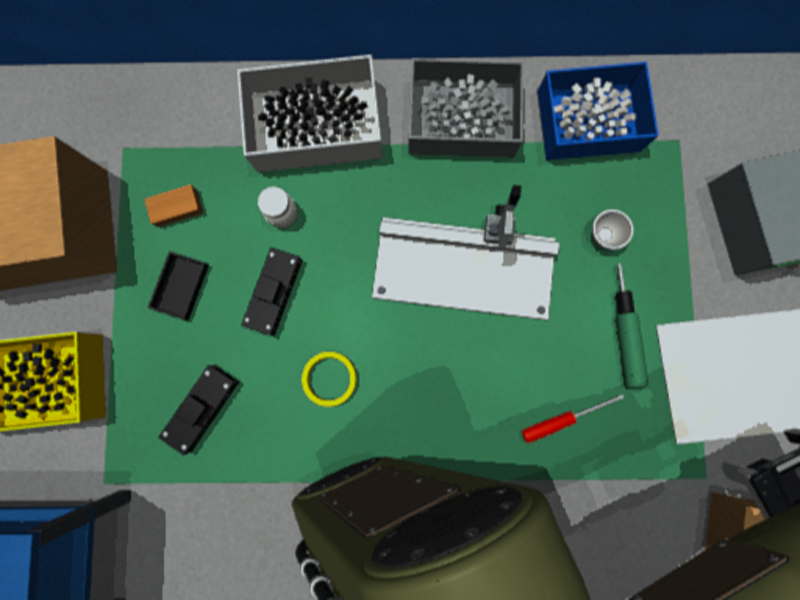

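View pics/scene0.png

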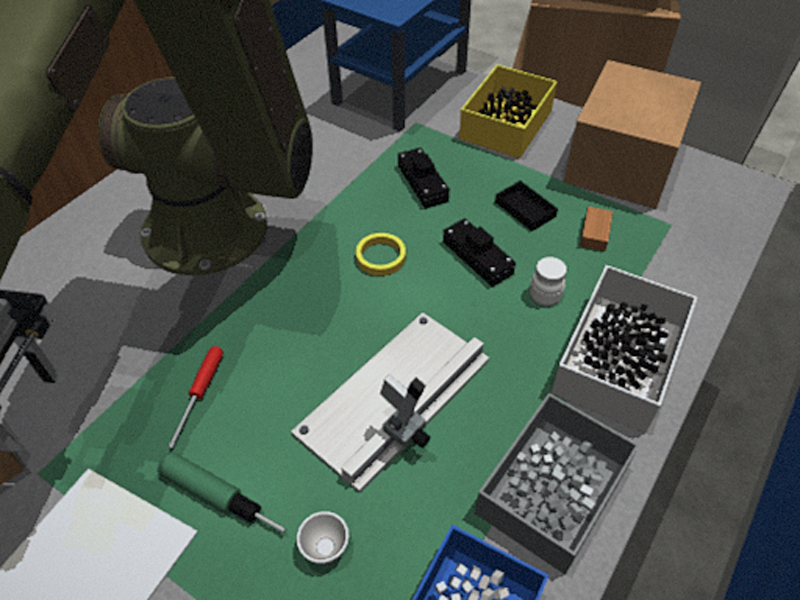

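Top view (800x600 scale): housing candidates at (272,292) and (200,410). The first is farther from the base, so it is the target. The fixture is at about (467,270), and the stop is upright with its black tab at (515,195). The scene view agrees. Next I'll fit poses.

```bash
cat > fit.py <<'E'
from h import *
from scipy.optimize import least_squares,minimize
def world(p,L):
    c,s=np.cos(p[2]),np.sin(p[2]);L=np.asarray(L,float)
    return np.c_[p[0]+c*L[:,0]-s*L[:,1],p[1]+s*L[:,0]+c*L[:,1],L[:,2]]
def edges_fit(cs,p,edges,win=(6,4,3,3)):
    for w in win:
        rows=[]
        for c in cs:
            g=cv2.GaussianBlur(cv2.cvtColor(c['img'],cv2.COLOR_RGB2GRAY).astype(np.float32),(0,0),.8)
            for a,b in edges:
                t=np.linspace(.06,.94,40)[:,None];L=np.array(a)*(1-t)+np.array(b)*t
                q=proj(c,world(p,L));d=q[-1]-q[0];n=np.array([-d[1],d[0]])/np.hypot(*d)
                k=np.arange(-w,w+.01,.25);S=q[:,None]+k[None,:,None]*n
                v=cv2.remap(g,S[...,0].astype(np.float32),S[...,1].astype(np.float32),cv2.INTER_LINEAR)
                G=np.abs(np.gradient(v,axis=1));j=G.argmax(1);ok=G.max(1)>2
                for i in np.where(ok)[0]: rows.append((c,L[i],q[i]+k[j[i]]*n,n))
        def f(p):
            out=[]
            for c in cs:
                R=[r for r in rows if r[0] is c]
                P=proj(c,world(p,[r[1] for r in R]));out.append(((P-[r[2] for r in R])*[r[3] for r in R]).sum(1))
            return np.concatenate(out)
        p=least_squares(f,p,loss='soft_l1',f_scale=.4,x_scale=[1,1,.01]).x
    r=f(p);return p,np.median(np.abs(r)),len(r)
def sil(c,p,boxes):
    m=np.zeros((384*4,512*4),np.uint8)
    for x,y,z0,z1 in boxes:
        L=[(a*x,b*y,z) for a in(-1,1) for b in(-1,1) for z in(z0,z1)]
        h=cv2.convexHull(proj(c,world(p,L)).astype(np.float32))
        cv2.fillPoly(m,[np.round((h+.5)*4).astype(np.int32)],255)
    return cv2.resize(m,(512,384),interpolation=cv2.INTER_AREA)/255.
def sil_fit(cs,regs,p,boxes):
    cost=lambda q:sum(np.abs(sil(c,q*[1,1,.01],boxes)-r).sum() for c,r in zip(cs,regs))
    p=np.array(p)*[1,1,100]
    for s in(12,4): p=minimize(cost,p,method='Nelder-Mead',options=dict(initial_simplex=p+np.vstack([np.zeros(3),np.eye(3)*s]))).x
    return p*[1,1,.01],cost(p)
FE=[((-75,-160,12),(-75,160,12)),((-75,160,12),(40,160,12)),((-75,-160,12),(40,-160,12)),((40,25,40),(40,160,40)),((60,25,40),(60,160,40))]
HB=[(28,75,0,36),(18,20,36,62)]
def pick(rs,c,xy):
    return min((r for r in rs if r['p']>.25),key=lambda r:np.hypot(*(np.array(r['rect'][:2])-proj(c,[[*xy,30]])[0])))
E
python3 - <<'E'
from fit import *
cs=[imaging.camera('top'),imaging.camera('scene')]
a=ray(cs[0],np.array([373,297])*.64,12);b=ray(cs[0],np.array([549,319])*.64,12)
yaw=np.arctan2(*(a-b)[[1,0]])-np.pi/2
p0=np.array([*((a+b)/2)[:2]+75*np.array([np.cos(yaw),np.sin(yaw)]),yaw]);print('init',p0,np.hypot(*(a-b)[:2]))
for s in(cs,cs[:1],cs[1:]): p=edges_fit(s,p0,FE);print('fix',np.round(p[0],4),p[1:])
pf=edges_fit(cs,p0,FE)[0]
regs=[pick(trace(c,'housing'),c,(493,231))['region'] for c in cs]
for s in((0,1),(0,),(1,)): print('hous',*[np.round(v,4) for v in sil_fit([cs[i] for i in s],[regs[i] for i in s],[493,231,-1.8],HB)])
# overlay and crops
vis=[]
for c in cs:
    im=cv2.resize(c['img'],None,fx=4,fy=4,interpolation=cv2.INTER_CUBIC)
    for e in FE: 
        q=np.round((proj(c,world(pf,e))+.5)*4).astype(int);cv2.line(im,q[0].tolist(),q[1].tolist(),(255,0,0),1)
    u=(proj(c,world(pf,[(62,-75,100)]))[0]*4).astype(int);vis.append(im[u[1]-290:u[1]+290,u[0]-195:u[0]+195])
save('ov.png',np.hstack(vis)); print([ (proj(c,world(pf,[(62,-75,100)]))[0]*4).astype(int)-[195,290] for c in cs])
for c in cs:
  for t in('carriage','stop_tab'):
    for r in trace(c,t)[:2]: 
        ys,xs=np.nonzero(r['region']);print(t,r['p'],r['rect'])
E
```

```text
init [ 5.36558109e+02 -1.19356177e+02 -1.36302117e-01] 319.6445569258165
fix [ 5.389378e+02 -1.156621e+02 -1.392000e-01] (np.float64(0.2743442580798996), 381)
fix [ 5.384030e+02 -1.165424e+02 -1.410000e-01] (np.float64(0.37647120611346796), 200)
fix [ 5.394334e+02 -1.151940e+02 -1.374000e-01] (np.float64(0.17668491048080115), 180)
hous [497.3755 233.6839  -1.9297] 134.2706
hous [497.3124 232.5937  -1.9156] 64.2824
hous [495.6867 235.4071  -1.9314] 49.6745
[array([1129,  289]), array([800, 777])]
carriage 0.91 [320.6, 137.6, 20.4, 34.2]
carriage 0.7 [325.0, 137.4, 15.7, 42.4]
stop_tab 0.7 [175.1, 132.6, 25.7, 25.9]
carriage 0.87 [260.1, 264.2, 31.9, 44.4]
carriage 0.37 [379.3, 145.0, 17.6, 25.2]
stop_tab 0.75 [256.8, 257.2, 28.1, 31.1]
```

View pics/ov.png

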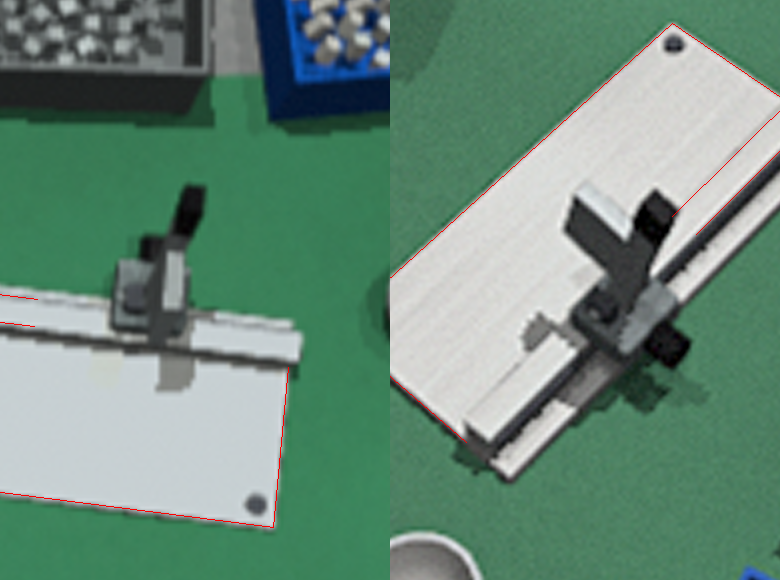

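```bash
cat > tab.py <<'E'
from fit import *
def barbox(yc,th,r0,r1,pf):
    L=[]
    for r in(r0,r1):
        for n in(-7,11):
            for y in(-6,6): L.append((62-r*np.cos(th)+n*np.sin(th),yc+y,64+r*np.sin(th)+n*np.cos(th)))
    return world(pf,L)
def hull(c,P):
    m=np.zeros((384*4,512*4),np.uint8);h=cv2.convexHull(proj(c,P).astype(np.float32))
    cv2.fillPoly(m,[np.round((h+.5)*4).astype(np.int32)],255);return cv2.resize(m,(512,384),interpolation=cv2.INTER_AREA)/255.
def fit_tab(cs,masks,pf,yc,th):
    cost=lambda q:sum(np.abs(hull(c,barbox(q[0],q[1]*.01,102,132,pf))-m).sum() for c,m in zip(cs,masks))
    best=None
    for y0 in np.arange(yc-15,yc+16,5):
        for t0 in np.arange(th-.15,th+.16,.05):
            v=cost([y0,t0*100]);best=min(best or (9e9,),(v,y0,t0))
    x=np.array([best[1],best[2]*100]);r=minimize(cost,x,method='Nelder-Mead',options=dict(initial_simplex=x+np.array([[0,0],[4,0],[0,5]])))
    return r.x[0],r.x[1]/100,r.fun
E
python3 - <<'E'
from tab import *
cs=[imaging.camera('top'),imaging.camera('scene')]
pf=np.array([538.9,-115.8,-.1392]);wins=[(170,180,210,240),(240,185,300,238)];offs=[(1129,289),(800,777)]
masks=[]
for c,(x0,y0,x1,y1),o in zip(cs,[(165,180,212,238),(243,185,290,240)],offs):
    g=c['img'].max(2);m=np.zeros(g.shape);a=[(x0+o[0])//4,(y0+o[1])//4,(x1+o[0])//4,(y1+o[1])//4]
    m[a[1]:a[3],a[0]:a[2]]=g[a[1]:a[3],a[0]:a[2]]<55;masks.append(m)
print([m.sum() for m in masks])
for s in((0,1),(0,),(1,)): print(fit_tab([cs[i] for i in s],[masks[i] for i in s],pf,-75,1.7))
y,th,_=fit_tab(cs,masks,pf,-75,1.7)
vis=[]
for c,o in zip(cs,offs):
    im=cv2.resize(c['img'],None,fx=4,fy=4,interpolation=cv2.INTER_CUBIC)
    for P,col in((barbox(y,th,102,132,pf),(255,0,0)),(barbox(y,th,0,102,pf),(255,255,0)),(world(pf,[(40,y+b,40) for b in(-25,25)]+[(62,y+b,40) for b in(-25,25)]),(0,255,255))):
        h=cv2.convexHull(((proj(c,P)+.5)*4).round().astype(np.int32));cv2.polylines(im,[h],True,col)
    vis.append(im[o[1]+100:o[1]+400,o[0]+(60 if c is cs[0] else 130):][:,:260])
save('tab.png',cv2.resize(np.hstack(vis),None,fx=1.5,fy=1.5))
E
```

```text
[np.float64(71.0), np.float64(86.0)]
(np.float64(-50.83110809326172), np.float64(1.7906595230102544), np.float64(39.16470588235294))
(np.float64(-50.296630859375), np.float64(1.7843887329101569), np.float64(14.215686274509803))
(np.float64(-51.25), np.float64(1.793750000000001), np.float64(24.509803921568626))
```

View pics/tab.png

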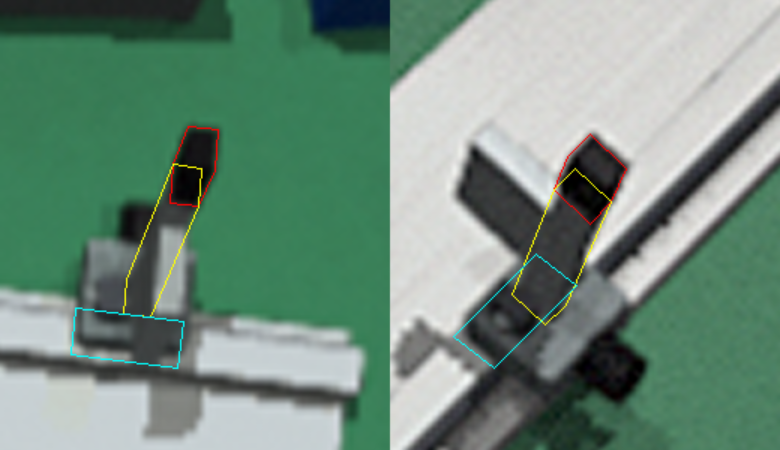

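Emit:
arm_command(steps=[[1, 0, 0, -40, 0], [1, 60, -15, -50, 8.4], [1, 120, -30, -50, 16.8], [1, 180, -45, -50, 25.2], [1, 240, -60, -50, 33.5], [1, 300, -76, -50, 33.5], [1, 360, -91, -50, 33.5], [1, 420, -106, -50, 33.5], [1, 483, -121.6, -40, 33.5], [1, 483, -121.6, -40, 33.5], [1, 483, -121.6, -40, 33.5], [1, 483, -121.6, -40, 33.5]])

```text
clock: 2.6
eef_pos: [619.7, -180.0, 265.0]
eef_rot: [3.141, -0.001, -0.141]
wrist_force: [-0.5, 0.4, -0.0]
finger_gap: 94.3
finger_force: 0.0
```

Emit:
arm_command(steps=[[0.5, 0, -1.5, 30, 0], [0.3, 0, -1.5, 60, 0], [0.3, 0, -1.5, 88, 0], [0.3, 0, -1.5, 88, 0], [0.3, 0, -1.5, 88, 0]], force=10)

```text
clock: 3.22
eef_pos: [620.7, -178.1, 178.3]
eef_rot: [3.141, -0.002, -0.141]
wrist_force: [-0.3, -0.1, 0.1]
finger_gap: 47.4
finger_force: 0.0
```

Emit:
arm_command(steps=[[0.1, 0, 0, 0, 0], [0.1, 0, 0, 0, 0], [0, 0, 0, 0, 0], [0, 0, 0, 0, 0], [0, 0, 0, 0, 0], [0, 0, 0, 0, 0]])

```text
clock: 3.98
eef_pos: [620.6, -177.7, 176.7]
eef_rot: [3.141, -0.0, -0.14]
wrist_force: [0.2, -3.5, 2.0]
finger_gap: 12.1
finger_force: 10.0
```

Emit:
arm_command(steps=[[0, -10.3, 0, -2, 0], [0, -21.8, 0, -3.1, 0], [0, -33.4, 0, -3.1, 0], [0, -44.9, 0, -1.8, 0], [0, -56.3, 0, 0.5, 0], [0, -67.3, 0, 4, 0], [0, -78, 0, 8.5, 0], [0, -88.2, 0, 14.1, 0], [0, -97.7, 0, 20.7, 0], [0, -106.6, 0, 28.2, 0]])

```text
clock: 5.22
eef_pos: [514.6, -162.9, 148.7]
eef_rot: [3.141, -0.001, -0.14]
wrist_force: [-2.6, -5.2, 5.3]
finger_gap: 12.0
finger_force: 10.0
```

Emit:
arm_command(steps=[[0, -8, 0, 8.3, 0], [0, -15.2, 0, 17.5, 0], [0, -21.4, 0, 27.2, 0], [0, -26.6, 0, 37.6, 0], [0, -30.8, 0, 48.4, 0], [0, -33.9, 0, 59.6, 0], [0, -35.8, 0, 71, 0], [0, -36.6, 0, 82.6, 0], [0, -36.6, 0, 84, 0], [0, -36.6, 0, 84, 0], [0, -36.6, 0, 84, 0]])

```text
clock: 6.6
eef_pos: [477.5, -157.7, 63.6]
eef_rot: [3.141, 0.003, -0.14]
wrist_force: [-5.4, -8.1, -1.2]
finger_gap: 12.2
finger_force: 10.0
```

Emit:
arm_command(steps=[[0.1, 0, 0, 0, 0], [0.3, 0, 0, 0, 0], [0.3, 0, 0, 0, 0], [0.3, 0, 0, 0, 0], [0.3, 0, 0, -30, 0], [0.0, 0, 0, -52, 0], [0, 0, 0, -52, 0], [0, 0, 0, -52, 0], [0, 0, 0, -52, 0], [0, 0, 0, -52, 0]])

```text
clock: 7.85
eef_pos: [478.5, -157.4, 115.6]
eef_rot: [-3.141, 0.001, -0.14]
wrist_force: [-0.2, -0.7, 0.4]
finger_gap: 0.6
finger_force: 0.0
```

Emit:
arm_command(steps=[[0, 0, 0, 8, 0], [0, 0, 0, 14, 0], [0, 0, 0, 18, 0], [0, 0, 0, 20, 0], [0, 0, 0, 21, 0], [0, 0, 0, 21, 0]])

```text
clock: 8.6
eef_pos: [478.8, -157.5, 95.3]
eef_rot: [3.142, -0.0, -0.14]
wrist_force: [0.6, -0.3, -0.5]
finger_gap: 0.3
finger_force: 0.0
```

No contact yet at 95.3 (the down tab would be touched at 94), so I'll press a little further.

Emit:
arm_command(steps=[[0, 0, 0, 1.5, 0], [0, 0, 0, 2.5, 0], [0, 0, 0, 3, 0], [0, 0, 0, 3, 0]])

```text
clock: 9.1
eef_pos: [478.9, -157.6, 93.4]
eef_rot: [3.141, -0.001, -0.14]
wrist_force: [-6.9, 2.4, 15.3]
finger_gap: 0.3
finger_force: 8.1
```

Emit:
arm_command(steps=[[0, 0, 0, -50, 0], [0.5, 0, 0, -80, 0], [1, -6, -50, -80, -8], [1, -10, -100, -80, -18], [1, -15, -150, -80, -28], [1, -20, -200, -80, -38], [1, -25, -250, -80, -48], [1, -29, -300, -80, -58], [1, -33, -350, -80, -68], [1, -36.3, -390, -80, -77.5], [1, -36.3, -390, -60, -77.5], [1, -36.3, -390, -40, -77.5], [1, -36.3, -390, -40, -77.5], [1, -36.3, -390, -40, -77.5]])

```text
clock: 10.85
eef_pos: [497.5, 233.9, 133.1]
eef_rot: [3.141, -0.001, 1.213]
wrist_force: [0.3, 0.7, 0.4]
finger_gap: 93.8
finger_force: 0.0
```

```bash
python3 - <<'E'
from fit import *
s=monitor.read_state();print(s['eef_pos'],s['eef_rot'],s['joints'])
cs=[imaging.camera('top'),imaging.camera('scene')]
save('g.png',np.hstack([cv2.resize(c['img'][y-75:y+75,x-100:x+100],(400,300)) for c in cs for x,y in [proj(c,[[497,233,60]])[0].astype(int)]]))
E
```

```text
[497.53911812 233.8668723  133.0714796 ] [ 3.14084339e+00 -6.89599035e-04  1.21257557e+00] [3.72770027e-01 3.90572010e-01 1.62315752e+00 1.46153908e-05
 1.12684490e+00 7.30984768e-01]
```

View pics/g.png

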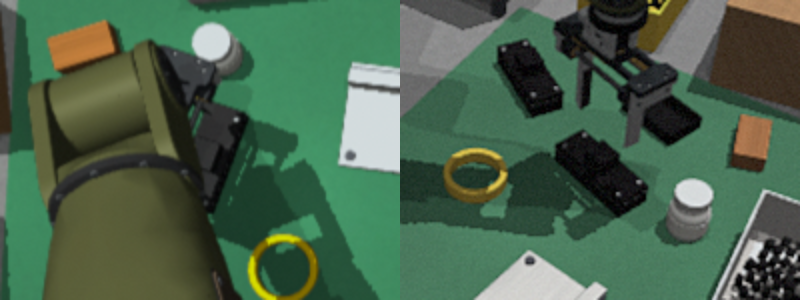

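The gripper is above the housing with its closing line along the housing's length. Descend and grip.

Emit:
arm_command(steps=[[1, 0, 0, 30, 0], [1, 0, 0, 55, 0], [1, 0, 0, 68, 0], [1, 0, 0, 75, 0], [1, 0, 0, 75, 0], [0.5, 0, 0, 75, 0], [0.2, 0, 0, 75, 0], [0.2, 0, 0, 75, 0], [0.2, 0, 0, 75, 0], [0.2, 0, 0, 75, 0]], force=30)

```text
clock: 12.2
eef_pos: [497.1, 233.8, 57.3]
eef_rot: [-3.142, 0.0, 1.213]
wrist_force: [-0.0, -0.6, 0.9]
finger_gap: 47.6
finger_force: 0.0
```

Emit:
arm_command(steps=[[0.2, 0, 0, 0, 0], [0.2, 0, 0, 0, 0], [0.2, 0, 0, 0, 0], [0.2, 0, 0, 0, 0], [0.2, 0, 0, -20, 0], [0.2, 0, 0, -60, 0], [0.2, 0, 0, -80, 0], [0.2, 0, 0, -80, 0]])

```text
clock: 13.2
eef_pos: [497.6, 234.0, 138.1]
eef_rot: [3.14, -0.001, 1.213]
wrist_force: [-0.2, -0.0, -3.9]
finger_gap: 40.1
finger_force: 29.9
```

Emit:
arm_command(steps=[[0.2, 0, 0, -40, 0], [0.2, -20, 12, -40, 2], [0.2, -50, 29, -40, 10], [0.2, -80, 47, -40, 20], [0.2, -110, 64, -40, 30], [0.2, -140, 82, -40, 40], [0.2, -170, 99, -40, 50], [0.2, -200, 117, -40, 59], [0.2, -230, 134, -40, 68], [0.2, -255, 149, -30, 75], [0.2, -268.1, 156.4, -10, 77.5], [0.2, -268.1, 156.4, 20, 77.5], [0.2, -268.1, 156.4, 45, 77.5], [0.2, -268.1, 156.4, 58, 77.5], [0.2, -268.1, 156.4, 58, 77.5], [0.2, -268.1, 156.4, 58, 77.5]])

```text
clock: 15.2
eef_pos: [550.1, -72.1, 80.0]
eef_rot: [3.142, -0.001, -0.14]
wrist_force: [-0.2, 0.5, -3.2]
finger_gap: 39.6
finger_force: 29.9
```

```bash
python3 - <<'E'
from fit import *
s=monitor.read_state();print(s['eef_pos'],s['eef_rot'],s['wrist_force'])
c=imaging.camera('scene')
x,y=proj(c,[[550,-72,30]])[0].astype(int);save('pl.png',cv2.resize(c['img'][y-75:y+75,x-100:x+100],(800,600),interpolation=cv2.INTER_CUBIC))
E
```

```text
[550.10380677 -72.11817117  79.96406656] [ 3.14152128e+00 -1.10483046e-03 -1.39748275e-01] [-0.22289184  0.5353206  -3.18151291]
```

View pics/pl.png

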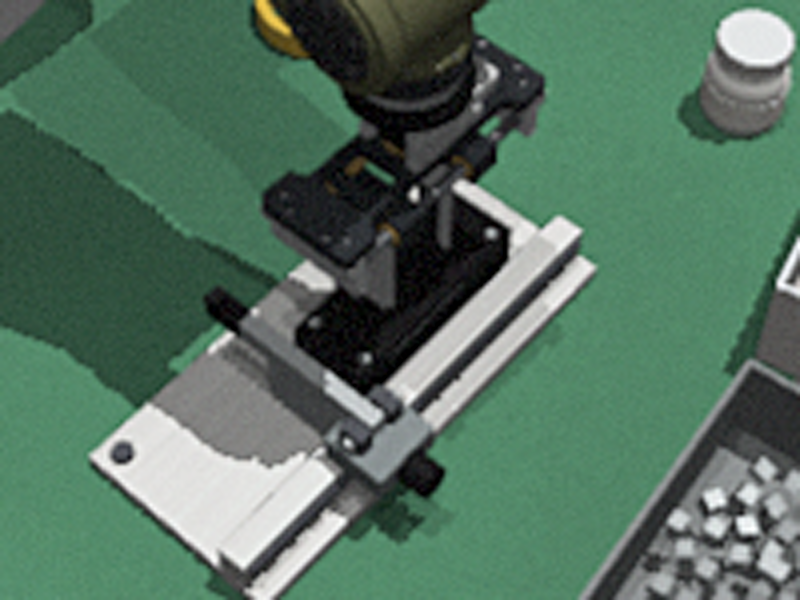

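The stop is down (arm from about (215,300) to (385,410)), and the housing is held parallel between the stop and the fence. Lower it by feel.

Emit:
arm_command(steps=[[0.2, 0, 0, 5, 0], [0.2, 0, 0, 9, 0], [0.2, 0, 0, 10, 0], [0.2, 0, 0, 10.5, 0], [0.2, 0, 0, 10.5, 0], [0.2, 0, 0, 10.5, 0]])

```text
clock: 16.0
eef_pos: [549.6, -72.1, 69.3]
eef_rot: [3.142, 0.0, -0.14]
wrist_force: [-5.6, 0.4, 4.8]
finger_gap: 39.8
finger_force: 29.9
```

Emit:
arm_command(steps=[[0.2, 1.5, 0, -0.3, 0], [0.2, 3, 0, -0.3, 0], [0.2, 4, 0, -0.3, 0], [0.2, 5, 0, -0.3, 0], [0.2, 5, 0, -0.3, 0]])

```text
clock: 16.62
eef_pos: [554.8, -72.8, 69.2]
eef_rot: [3.142, -0.0, -0.14]
wrist_force: [-3.6, 0.3, 5.2]
finger_gap: 39.4
finger_force: 29.9
```

Emit:
arm_command(steps=[[0.2, 0.7, 0, 0, 0], [0.2, 1.4, 0, 0, 0], [0.2, 2, 0, 0, 0], [0.2, 2, 0, 0, 0]])

```text
clock: 17.12
eef_pos: [556.2, -73.0, 69.3]
eef_rot: [-3.142, 0.001, -0.14]
wrist_force: [-8.6, 0.4, 9.9]
finger_gap: 40.0
finger_force: 29.9
```

Emit:
arm_command(steps=[[0.2, 0.5, 0, -0.4, 0], [0.2, 1, 0, -0.4, 0], [0.2, 1, 0, -0.4, 0]])

```text
clock: 17.5
eef_pos: [556.6, -73.0, 69.4]
eef_rot: [-3.141, 0.003, -0.14]
wrist_force: [-11.9, 2.9, 9.9]
finger_gap: 39.8
finger_force: 29.9
```

Emit:
arm_command(steps=[[0.2, 0, 2, -0.2, 0], [0.2, 0, 4, -0.2, 0], [0.2, 0, 6, -0.2, 0], [0.2, 0, 8, -0.2, 0], [0.2, 0, 10, -0.2, 0], [0.2, 0, 11.5, -0.2, 0], [0.2, 0, 11.5, -0.2, 0]])

```text
clock: 18.38
eef_pos: [555.4, -83.4, 69.4]
eef_rot: [-3.14, 0.002, -0.14]
wrist_force: [-7.6, 10.3, 5.8]
finger_gap: 39.6
finger_force: 29.9
```

Emit:
arm_command(steps=[[0.2, -0.4, 0.5, -0.3, 0], [0.2, -0.4, 1, -0.3, 0], [0.2, -0.4, 1.5, -0.3, 0], [0.2, -0.4, 1.5, -0.3, 0]])

```text
clock: 18.88
eef_pos: [554.9, -85.5, 69.3]
eef_rot: [-3.141, 0.002, -0.14]
wrist_force: [-4.0, 4.5, -0.8]
finger_gap: 39.6
finger_force: 29.9
```

Emit:
arm_command(steps=[[0.2, 0, 0.5, 0, 0], [0.2, 0, 1, 0, 0], [0.2, 0, 1, 0, 0]])

```text
clock: 19.25
eef_pos: [554.8, -86.5, 69.3]
eef_rot: [-3.141, 0.002, -0.14]
wrist_force: [-3.7, 4.1, -0.9]
finger_gap: 39.7
finger_force: 29.9
```

Free sliding takes about 4 N. Continue in small steps.

Emit:
arm_command(steps=[[0.2, 0, 0.5, 0, 0], [0.2, 0, 0.8, 0, 0], [0.2, 0, 0.8, 0, 0]])

```text
clock: 19.62
eef_pos: [554.8, -87.1, 69.4]
eef_rot: [-3.14, 0.001, -0.14]
wrist_force: [-3.6, 6.9, -0.5]
finger_gap: 39.8
finger_force: 29.9
```

Emit:
arm_command(steps=[[0.2, 0, 0.4, 0, 0], [0.2, 0, 0.6, 0, 0], [0.2, 0, 0.6, 0, 0]])

```text
clock: 20.0
eef_pos: [554.8, -87.2, 69.4]
eef_rot: [-3.14, 0.001, -0.14]
wrist_force: [-2.5, 11.0, 0.1]
finger_gap: 39.6
finger_force: 29.9
```

Emit:
arm_command(steps=[[0.2, 0.4, 0.2, 0, 0], [0.2, 0.6, 0.4, 0, 0], [0.2, 0.6, 0.4, 0, 0], [0.2, 0.6, 0.4, 0, 0]])

```text
clock: 20.5
eef_pos: [554.9, -87.2, 69.4]
eef_rot: [-3.139, 0.003, -0.14]
wrist_force: [-6.4, 13.8, 2.1]
finger_gap: 39.7
finger_force: 30.0
```

Emit:
arm_command(steps=[[0.2, -0.4, -0.5, 0, 0], [0.2, -0.5, -1, -0.1, 0], [0.2, -0.5, -1, -0.1, 0]])

```text
clock: 20.88
eef_pos: [554.9, -87.1, 69.4]
eef_rot: [-3.14, 0.001, -0.14]
wrist_force: [-2.4, 6.5, -1.9]
finger_gap: 39.8
finger_force: 29.9
```

Now release gently and lift.

Emit:
arm_command(steps=[[0.55, 0, 0, 0, 0], [0.65, 0, 0, 0, 0], [0.65, 0, 0, 0, 0], [0.65, 0, 0, 0, 0], [0.65, 0, 0, -10, 0], [0.65, 0, 0, -50, 0], [0.65, 0, 0, -100, 0], [0.65, 0, 0, -110, 0], [0.65, 0, 0, -110, 0]])

```text
clock: 22.0
eef_pos: [555.3, -87.8, 180.5]
eef_rot: [3.142, -0.001, -0.14]
wrist_force: [-0.6, -0.1, 0.2]
finger_gap: 61.1
finger_force: 0.0
```

Emit:
arm_command(steps=[[0.5, -20, 25, 0, 0], [0.35, -45, 55, 0, 0], [0.35, -66.3, 80.6, 20, 0], [0.35, -66.3, 80.6, 60, 0], [0.35, -66.3, 80.6, 95, 0], [0.35, -66.3, 80.6, 113.5, 0], [0.35, -66.3, 80.6, 113.5, 0], [0.35, -66.3, 80.6, 113.5, 0]], force=12)

```text
clock: 23.0
eef_pos: [478.4, -158.4, 66.8]
eef_rot: [-3.142, 0.0, -0.14]
wrist_force: [1.0, -0.3, -0.5]
finger_gap: 33.0
finger_force: 0.0
```

Emit:
arm_command(steps=[[0.1, 0, 0, 0, 0], [0.1, 0, 0, 0, 0], [0, 0, 0, 0, 0], [0, 0, 0, 0, 0], [0, 0, 0, 0, 0]])

```text
clock: 23.62
eef_pos: [478.5, -158.3, 66.8]
eef_rot: [-3.142, -0.0, -0.14]
wrist_force: [-0.1, 2.5, 5.2]
finger_gap: 11.9
finger_force: 12.0
```

Emit:
arm_command(steps=[[0, 0.8, 0, -11.6, 0], [0, 2.7, 0, -23, 0], [0, 5.8, 0, -34.2, 0], [0, 9.9, 0, -45, 0], [0, 15.2, 0, -55.4, 0], [0, 21.4, 0, -65.1, 0], [0, 28.6, 0, -74.3, 0], [0, 36.6, 0, -82.6, 0], [0, 36.6, 0, -82.6, 0]])

```text
clock: 24.75
eef_pos: [515.5, -163.5, 150.0]
eef_rot: [3.142, -0.002, -0.14]
wrist_force: [0.8, 4.8, 4.9]
finger_gap: 12.2
finger_force: 12.0
```

Emit:
arm_command(steps=[[0, 8.9, -0.3, -7.5, 0], [0, 18.4, -0.5, -14.1, 0], [0, 28.6, -0.5, -19.7, 0], [0, 39.2, -0.5, -24.2, 0], [0, 50.3, -0.5, -27.7, 0], [0, 61.7, -0.5, -30.1, 0], [0, 73.2, -0.5, -31.3, 0], [0, 84.8, -0.5, -31.3, 0], [0, 96.3, -0.5, -30.2, 0], [0, 105.4, -0.5, -28.4, 0], [0, 105.4, -0.5, -28.4, 0], [0, 105.4, -0.5, -28.4, 0]])

```text
clock: 26.25
eef_pos: [620.0, -177.8, 178.2]
eef_rot: [3.141, -0.003, -0.14]
wrist_force: [2.4, 1.0, 5.8]
finger_gap: 11.9
finger_force: 12.0
```

Emit:
arm_command(steps=[[0.2, 0, 0, 0, 0], [0.4, 0, 0, 0, 0], [0.4, 0, 0, 0, 0], [0.4, 0, 0, -30, 0], [0.6, 0, 0, -80, 0], [1, -60, 30, -100, 0], [1, -120, 80, -100, 0], [1, -170, 130, -100, 0], [1, -220, 180, -100, 0], [1, -260, 230, -100, 0], [1, -260, 280, -100, 0], [1, -260, 280, -100, 0]])

```text
clock: 27.75
eef_pos: [320.7, -420.8, 277.5]
eef_rot: [3.141, 0.0, -0.143]
wrist_force: [1.1, 0.4, 0.5]
finger_gap: 93.8
finger_force: 0.0
```

```bash
python3 - <<'E'
from tab import *
s=monitor.read_state();print(s['eef_pos'],s['clock'])
cs=[imaging.camera('top'),imaging.camera('scene')]
pf=edges_fit(cs,np.array([538.9,-115.8,-.1392]),FE)[0];pf0=np.array([538.9,-115.8,-.1392])
q=world(pf0,[(12,30.2,0)])[0];print(q)
regs=[pick(trace(c,'housing'),c,q[:2])['region'] for c in cs]
HB2=[(28,75,12,48),(18,20,48,74)]
for k in((0,1),(0,),(1,)):
    p,v=sil_fit([cs[i] for i in k],[regs[i] for i in k],[q[0],q[1],-.139],HB2)
    d=p[:2]-pf0[:2];co,si=np.cos(pf0[2]),np.sin(pf0[2]);print('h in fixture',co*d[0]+si*d[1],-si*d[0]+co*d[1],p[2]-pf0[2],v)
vis=[]
for c,w in zip(cs,(1,1)):
    im=cv2.resize(c['img'],None,fx=4,fy=4,interpolation=cv2.INTER_CUBIC)
    for P in (world(pf0,[(12+a*28,30.2+b*75,48) for a in(-1,1) for b in(-1,1)]),barbox(-50.8,1.77,102,132,pf0)):
        cv2.polylines(im,[cv2.convexHull(((proj(c,P)+.5)*4).round().astype(np.int32))],True,(255,0,0))
    u=(proj(c,world(pf0,[(30,-5,60)]))[0]*4).astype(int);vis.append(im[u[1]-290:u[1]+290,u[0]-195:u[0]+195])
save('fin.png',np.hstack(vis))
E
```

```text
[ 320.69259632 -420.81193713  277.46138977] 27.75
[554.97420486 -87.55712589   0.        ]
h in fixture 10.932920410945243 31.12034343386611 0.020777329248986426 833.5411764705882
h in fixture 11.759442030063934 30.22607813833318 0.0017538844187864333 64.07058823529411
h in fixture 6.174125324986245 34.186867218004274 0.10367516039380427 739.0313725490196
```

View pics/fin.png

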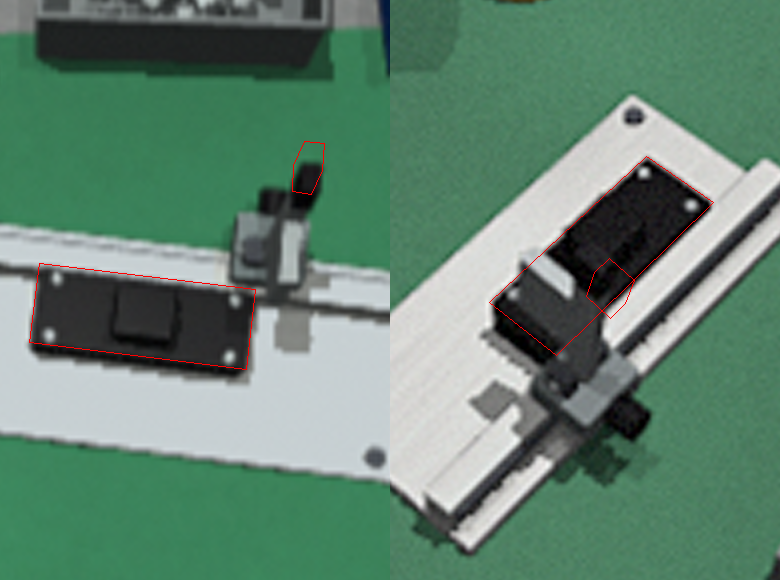

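The housing outline matches the gauged place in both views. The stop tab appears less leaned back than 1.77, so I'll measure its angle.

```bash
python3 - <<'E'
from tab import *
pf=np.array([538.9,-115.8,-.1392]);c=imaging.camera('top')
u=(proj(c,world(pf,[(30,-5,60)]))[0]*4).astype(int)-[195,290]
g=c['img'].max(2);m=np.zeros(g.shape);x0,y0,x1,y1=[(285+u[0])//4,(150+u[1])//4,(328+u[0])//4,(212+u[1])//4]
m[y0:y1,x0:x1]=g[y0:y1,x0:x1]<55;print(m.sum(),fit_tab([c],[m],pf,-50.8,1.6))
for t in(1.4,1.45,1.5,1.55,1.6,1.65,1.7,1.75): print(t,np.abs(hull(c,barbox(-50.8,t,102,132,pf))-m).sum().round(1))
E
```

```text
80.0 (np.float64(-50.483349609375), np.float64(1.6514221191406255), np.float64(12.51764705882353))
1.4 144.6
1.45 137.3
1.5 108.9
1.55 77.0
1.6 43.4
1.65 13.9
1.7 37.5
1.75 69.7
```

The stop is at 1.65 rad (fully up), the carriage has not moved, and the housing is gauged.

```bash
python3 -c "
from cell import job
print(job.sign_off())"
```

```text
the job is handed in; nothing more can be done
None
```

The job is handed in, with no verdict returned: the housing was pressed against the lowered stop with about 10 N and left there (within about 1 mm by the top camera), the stop is back up at about 1.65 rad, and the carriage shows no measurable shift.

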